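# Take the left-hand clamp knob off a knife sharpener

### The job

The stone wheel of the knife sharpener has to be changed: unscrew the black clamp knob on top of it, lift it off its spindle and set it down upright on the cork trivet, near the trivet's middle. The knob has a left-hand thread, so it loosens clockwise; turn it gently until you feel it come up against its stop, where it is free to lift, and never force it round or drag it upwards. Leave the mug and jars behind alone.

Things in the scene. Friction and masses are not known exactly. Their poses are not given: they have to be found in the camera images.
- knob: Black plastic clamp knob, loose, 0.1 to 0.16 kg: round skirt 57 mm across, 32 mm high, with a grip bar on top. Origin: centre of the skirt's underside; x along the bar, y across it, z up. Two pins in the skirt run in a coarse left-hand thread, with 2 mm of sideways play. Turning clockwise from above (yaw falls) it turns level at first, climbs 2 mm over some 28 degrees, then meets a hard stop.
- knob_grip (a point): Middle of the knob's upright grip bar, 47 mm above the knob's underside; axes as the knob's. The bar is 52 mm long (x), 22 mm thick (y), and rises straight from the skirt's top, 32 mm above the underside, to 61 mm. Grasp it across the thickness from above.
- seat (a point): On the sharpener: where the knob's underside sits, on the spindle's axis, 67 mm above the board. The clockwise stop lies 35 to 90 degrees from the start, felt, not seen. Only in the last 5 degrees before it can the knob be lifted; elsewhere it is caught 3 to 4 mm above its seat. It is off once 25 mm up. The stop yields 1 degree per 0.12 N m; over 25 N on the thread (about 0.4 N m) damages it.
- sharpener: Flat-wheel knife sharpener, fixed: grey housing 180 x 165 mm, 42 mm high, a flat-lying stone wheel 142 mm across (top at 64 mm), a steel flange 66 mm across (top at 67 mm). The steel spindle in its centre, locked, ends 22 mm above the flange; its thread is hidden in the knob. Origin: underside, on the spindle's axis, z up. It stands left or right of the trivet.
- trivet: Round brown cork trivet, loose, 208 mm across, 14 mm thick, lying flat on the wooden board, 22 mm thick, that covers the stove top. Origin: centre of its underside.
- mug: Tea mug with a handle, 83 mm wide, 94 mm high, behind the work. Origin: centre of its underside. Leave alone.
- honey: Round jar with a grey lid, 71 mm wide, 110 mm high, behind the work. Origin: centre of its underside. Leave alone.
- spice: The nearer of two slim spice jars with screw caps, 46 mm wide, 106 mm high, behind the work. Origin: centre of its underside. Leave alone.

How it is judged (in metres and radians):
On the way:
1. the knob is lifted off the spindle, upright, at least 25 mm above its seat (z of knob in the frame of sharpener above 0.092 m and angle between knob's own z axis and vertical below 0.5 rad), for 0.1 s.
At the end, for the whole second after the job is handed in: The knob stands upright (within 7 degrees) and at rest on the cork trivet, its centre within 65 mm of the trivet's centre, released; the trivet lies flat (horizontal distance between knob and trivet below 0.065 m and z of knob in the frame of trivet between 0.01 and 0.02 m and angle between knob's own z axis and vertical below 0.12 rad and linear speed of knob below 0.02 m/s and contact force between the fingers and knob below 0.1 N and angle between trivet's own z axis and vertical below 0.05 rad); the robot touches nothing.
It fails at once if the thread is forced: more than 25 N between the knob and the sharpener (contact force between knob and sharpener above 25 N).
It fails at once if the knob is dropped or slammed on the trivet (faster than 0.6 m/s within 50 mm of it) (horizontal distance between knob and trivet below 0.11 m and z of knob in the frame of trivet below 0.05 m and linear speed of knob above 0.6 m/s).
It fails at once if the mug or a jar behind is moved by more than 20 mm (distance of any of mug, honey, spice from where it was at the start of the episode above 0.02 m).
It fails at once if the trivet is shoved by more than 40 mm (distance of trivet from where it was at the start of the episode above 0.04 m).
It also fails if it takes over 72 s, if anything falls off the work surface, if the arm or the gripper's body presses on something with over 40 N, if the wrist force passes 120 N, or if a joint passes its speed limit or range.

### The arm

A 7-joint arm with a two-finger parallel gripper is mounted at the origin on a cart in front of the work surface, level with it; the furniture and walls round the work are solid. World frame = base frame: x ahead of the robot, y to its left, z up, the work surface at z = 0. Lengths are in mm, angles in rad, forces in N, time in s.
With the tool pointing down it reaches from about 350 to 900 mm from the base axis. Payload 8.1 kg.
Tool frame: the origin (TCP) lies on the centre line of the jaws, within the pads' length; the fingertips stand 22 mm ahead of it and the grasp point (between the pads) lies 3 mm ahead of it; z points along the fingers, y is the line along which they close (so a half turn about z gives the same grasp; the last joint's range is limited). The gripper opens to 85 mm and grips with 20 to 120 N. Pads are 22 mm wide; open, the fingers measure 114 mm over their backs; the gripper's body (76 mm by 85 mm) begins 54 mm behind the grasp point. The pads swing forward as they close: fully open they stand 13 mm farther back than shut.
Start: joints at [-1.39, 0.434, 0.025, 1.573, -0.012, 1.134, -0.075], TCP at [175.03, 600.004, 253.323] pointing down, gripper open.
Joint ranges: [-2.62, 2.62], [-0.44, 2.09], [-1.27, 1.32], [0.08, 2.57], [-1.32, 4.46], [0.12, 2], [-2.74, 2.74]. Speed limits (rad/s): [2.22, 2.22, 3.01, 3.01, 3.14, 3.14, 3.14].

### API

Orientations are given as a unit quaternion [x, y, z, w].
In Python, from station import manip gives the robot as it stands.
- The arm moves only by the shell command python3 -m creep 'ROWS' [FORCE]. ROWS is JSON, a list that holds one entry, the list of rows, each a list of 7 numbers: the shift along the tool's x, y, z as a fraction of full scale, then the turn, a rotation vector about the tool's x, y, z as a fraction of full scale, then the gripper command: -1 is shut, 1 is fully open, values between are in proportion. A call has 1 to 10 rows; each row shifts and turns the commanded pose from where the row before left it, along the tool's axes as they then stand; what a row does not reach is not made up. Full scale, the value 1, is 150 mm for a shift and 90 degrees for a turn. A row lasts 1/10 s, in which the tool goes at most 50 mm and 8.59 degrees, less where a joint would pass 70% of its speed; a pose out of reach is approached as far as the arm can. A call with a number of a shift or a turn outside -1 to 1 is refused whole. A call with a gripper value outside its range is refused whole. The fingers move at their own pace and stop on an object; FORCE is the grip in N (left out, the last holds). Time passes only in rows, so rows that do not move let the fingers close. It gives the time, the measured TCP pose, the force, the opening and the grip force at its end, in the units of the state.
- manip.sense(): the state, without advancing time (a new reading comes with each control period).
- manip.snapshot(name): name is "scene" or "top" or "wrist"; returns a dict with "color" (384x512x3 uint8, blue, green, red), "z_map" (384x512 float32, mm along the optical axis (not along the pixel's ray), 0 where there is no reading), "fx", "fy", "cx", "cy" (pixels), "dist" ([k1, k2, p1, p2, k3] as OpenCV has them; the pictures are not rectified), "extrinsics" (4x4, takes a point from world to camera coordinates); the wrist camera has in their place "T_tool_cam" (4x4, takes a point from camera to tool coordinates, whose origin is the TCP and whose axes are the flange's). Camera axes: x right, y down, z forward; pixel columns grow to the right and rows downward; lengths in mm; the calibration is good to about 2 mm. A picture is of the moment at which its call begins: read the wrist's pose just before it.
- manip.sign_off(): hands the job in; it is judged then, once.
The state is a dict: "time": time; "joints": joint angles; "joint_vel": joint speeds; "joint_efforts": joint torques, N m; "ee_pos": TCP position; "tcp_rot": TCP orientation; "force": force on the tool from outside, world axes, zero at the start; "ft_torque": the same for the moment, N m; "gripper_width": finger opening in mm; "gripper_force": force on a finger pad.
Only numpy, scipy, OpenCV 4.12 (cv2) and the standard library are available. Lean on these libraries where they do the work, as an engineer would, in place of code of your own. Each camera call takes 0.05 s, during which the arm holds its last target. There are 200 camera calls.

## Working session

There is one attempt and no reset: what is moved stays moved. The work goes in short steps, Python scripts to look and compute and a shell command to move; the robot and the scene stay as the last step left them, time stands still between calls to the robot, and variables do not carry over. Pictures are saved under pics/ and viewed, at most 10 in all, crops included, and the job is handed in when it is done.

```bash
ls; mkdir -p pics; cat > h.py <<'E'
import numpy as np,cv2
from station import manip
from scipy.spatial.transform import Rotation as R
def cloud(s,st=None):
    z=s["z_map"];h,w=z.shape
    u,v=np.meshgrid(np.arange(w),np.arange(h))
    K=np.array([[s["fx"],0,s["cx"]],[0,s["fy"],s["cy"]],[0,0,1.]])
    p=cv2.undistortPoints(np.stack([u,v],-1).reshape(-1,1,2).astype(np.float64),K,np.array(s["dist"],float)).reshape(h,w,2)
    P=np.dstack([p*z[...,None],z]).astype(float)
    if "extrinsics" in s: T=np.linalg.inv(np.array(s["extrinsics"]))
    else:
        A=np.eye(4);A[:3,:3]=R.from_quat(st["tcp_rot"]).as_matrix();A[:3,3]=st["ee_pos"];T=A@np.array(s["T_tool_cam"])
    P=P@T[:3,:3].T+T[:3,3]; P[z==0]=np.nan
    return P
E
python3 - <<'E'
from h import *
st=manip.sense();print(st)
a=manip.snapshot("top");cv2.imwrite("pics/top.png",a["color"]);np.save("top.npy",cloud(a))
b=manip.snapshot("scene");cv2.imwrite("pics/scene.png",b["color"]);np.save("scene.npy",cloud(b))
E
```

```text
pics
{'time': 0.0, 'joints': array([-1.38958639,  0.43520051,  0.02499659,  1.57411026, -0.01157301,
        1.13401215, -0.07512046]), 'joint_vel': array([ 0.0002585 ,  0.00045838, -0.00106062,  0.00035658, -0.00062421,
       -0.00023114,  0.00067401]), 'joint_efforts': array([-1.16533256e-04, -6.70482302e+01,  1.02558296e+00, -3.16205692e+01,
        1.57792785e-02,  1.26489275e-02, -2.40452590e-05]), 'ee_pos': array([174.9482812 , 599.51415993, 252.53510856]), 'tcp_rot': array([ 1.41478839e-01,  9.89940963e-01, -7.92593697e-04, -2.35950728e-05]), 'force': array([-1.20440203,  0.10968879,  0.33375406]), 'ft_torque': array([-0.04245572, -0.03163998,  0.01783603]), 'gripper_force': 0.0, 'gripper_width': 85.43071902333779}
```

View pics/top.png

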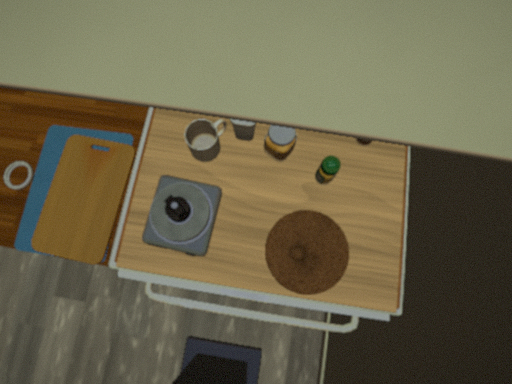

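View pics/scene.png

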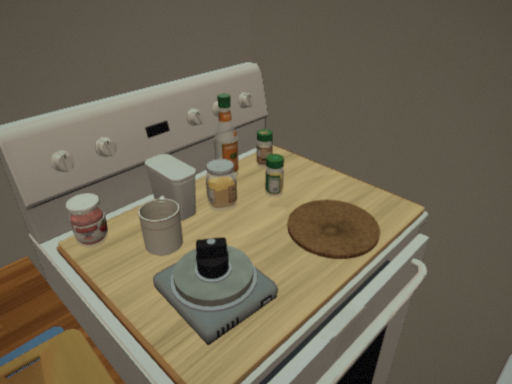

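The top view shows the knob at about (177,208), the stone wheel around (181,212) and the trivet centre at about (307,251). The mug and jars are behind, at rows 120–180. In the scene view the knob is at (211,255).

```bash
python3 - <<'E'
from h import *
P=np.load("top.npy");Q=np.load("scene.npy")
print(P[251,307],P[208,177],P[230,240],Q[228,333])
board=np.nanmedian(P[215:245,225:255,2]);print("board",board)
for nm,C in(("top",P),("scene",Q)):
    c0=P[208,177]
    d=np.hypot(C[...,0]-c0[0],C[...,1]-c0[1])
    for lo,hi,r in((115,140,60),(105,150,60),(90,103,60),(78,93,90)):
        m=(d<r)&(C[...,2]-board>lo)&(C[...,2]-board<hi)
        p=C[m]
        if len(p)<5: print(nm,lo,len(p));continue
        (x,y),rr=cv2.minEnclosingCircle(p[:,:2].astype(np.float32))
        rect=cv2.minAreaRect(p[:,:2].astype(np.float32))
        print(nm,lo,hi,len(p),"mean",p.mean(0).round(1),"circ",round(x,1),round(y,1),round(rr,1),"rect",rect)
    m=(d<100)&(abs(C[...,2]-board-64)<5);p=C[m];(x,y),rr=cv2.minEnclosingCircle(p[:,:2].astype(np.float32));print(nm,"wheel",len(p),x,y,rr,np.median(p[:,2]))
    t=P[251,307];d=np.hypot(C[...,0]-t[0],C[...,1]-t[1])
    m=(d<125)&(C[...,2]-board>8)&(C[...,2]-board<22);p=C[m];(x,y),rr=cv2.minEnclosingCircle(p[:,:2].astype(np.float32));print(nm,"trivet",len(p),x,y,rr,p.mean(0))
E
```

```text
[ 542.95294066 -203.24538524   39.63094648] [577.15578709 106.73990126 150.08714522] [570.78535096 -32.11321481  20.95354756] [ 534.24335922 -192.21065132   36.82380581]
board 21.080011727665294
top 115 140 236 mean [580.8 113.8 148.1] circ 581.9 115.3 26.5 rect ((581.4965209960938, 115.49636840820312), (51.79655456542969, 21.752887725830078), 55.170692443847656)
top 105 150 247 mean [580.2 113.  147.4] circ 582.8 114.1 26.6 rect ((581.28369140625, 115.19051361083984), (52.54180145263672, 21.752887725830078), 55.170692443847656)
top 90 103 261 mean [580.2 113.5 119.5] circ 581.9 115.7 28.7 rect ((581.4556884765625, 114.50956726074219), (53.17433547973633, 54.749847412109375), 56.10365295410156)
top 78 93 33 mean [567.5  97.5 106.5] circ 574.7 105.8 25.1 rect ((569.9860229492188, 99.53617858886719), (15.675687789916992, 50.28193664550781), 53.378379821777344)
top wheel 2078 582.2789916992188 115.77320098876953 71.21971130371094 85.11528754530968
top trivet 5563 544.6643676757812 -203.9627685546875 104.4966049194336 [ 541.58556276 -203.45189182   35.33927251]
scene 115 140 434 mean [57
[... 163 characters left out ...]
2 mean [576.7 118.6 143.6] circ 579.7 115.5 26.9 rect ((581.0932006835938, 115.07259368896484), (51.92067337036133, 23.90570068359375), 53.461814880371094)
scene 90 103 353 mean [567.3 125.3 119.8] circ 580.2 115.5 28.2 rect ((571.58203125, 122.51700592041016), (55.591182708740234, 32.86351776123047), 51.50263214111328)
scene 78 93 203 mean [564.5 127.9 106.8] circ 577.8 117.7 27.2 rect ((568.1524658203125, 124.71278381347656), (54.44499969482422, 23.834205627441406), 54.15373611450195)
scene wheel 2587 581.5543823242188 114.96773529052734 71.53315734863281 87.35534140098997
scene trivet 4222 542.5022583007812 -202.99073791503906 104.64752960205078 [ 534.63530593 -194.09017652   37.74574962]
```

The knob is at (581.3, 115.2) with the bar yaw near 54°. Its top is at z 150, as expected. The trivet is at (543, -203) with its top at about 36. I'll approach at height first.

```bash
python3 -m creep '[[[-0.25,-0.167,0,0,0,0,1],[-0.25,-0.167,0,0,0,0,1],[-0.25,-0.167,0,0,0,0,1],[-0.25,-0.167,0,0,0,0,1],[-0.25,-0.167,0,0,0,0,1],[-0.25,-0.167,0,0,0,0,1],[-0.25,-0.167,0,0,0,0,1],[-0.25,-0.167,0,0,0,0,1],[-0.25,-0.167,0,0,0,0,1],[-0.25,-0.167,0,0,0,0,1]]]'
python3 -m creep '[[[0,0,0,0,0,-0.09,1],[0,0,0,0,0,-0.09,1],[0,0,0,0,0,-0.09,1],[0,0,0,0,0,-0.09,1],[0,0,0,0,0,-0.09,1],[0,0,0,0,0,-0.09,1],[0,0,0,0,0,-0.09,1],[0,0,0,0,0,-0.09,1],[0,0,0,0,0,-0.06,1],[0,0,0,0,0,0,1]]]'
cat > g.py <<'E'
from h import *
import sys
def go(x,y,z,yawy=None):
    st=manip.sense();r=R.from_quat(st["tcp_rot"]);M=r.as_matrix()
    d=M.T@(np.array([x,y,z])-st["ee_pos"])
    print("t",round(st["time"],2),"pos",st["ee_pos"].round(1),"shift frac",(d/150).round(3),"yaw_y",np.degrees(np.arctan2(M[1,1],M[0,1])).round(2),"zaxis",M[:,2].round(4))
    if yawy is not None:
        T=np.array([[np.sin(np.radians(yawy)),np.cos(np.radians(yawy)),0],[-np.cos(np.radians(yawy)),np.sin(np.radians(yawy)),0],[0,0,-1.]])
        print("turn frac",((r.inv()*R.from_matrix(T)).as_rotvec()/(np.pi/2)).round(3))
    print("j",np.round(st["joints"],2),"F",st["force"].round(2),"T",st["ft_torque"].round(3),"w",round(st["gripper_width"],1),"gf",round(st["gripper_force"],1))
go(*map(float,sys.argv[1:]))
E
python3 g.py 581.3 115.2 210 144
```

```text
time: 1.1
ee_pos: [465.6, 252.8, 253.2]
tcp_rot: [0.141, 0.99, -0.0, -0.0]
force: [0.2, 0.2, -0.1]
gripper_width: 85.1
gripper_force: 0.0
time: 2.1
ee_pos: [464.7, 254.2, 253.0]
tcp_rot: [-0.454, 0.891, -0.0, -0.0]
force: [0.1, 0.0, 0.9]
gripper_width: 85.1
gripper_force: 0.0
t 2.1 pos [464.7 254.2 253. ] shift frac [ 0.293 -1.174  0.286] yaw_y 144.01 zaxis [-6.e-04 -3.e-04 -1.e+00]Traceback (most recent call last):
  File "g.py", line 11, in <module>
    go(*map(float,sys.argv[1:]))
    ~~^^^^^^^^^^^^^^^^^^^^^^^^^^
  File "g.py", line 9, in go
    print("turn frac",((r.inv()*R.from_matrix(T)).as_rotvec()/(np.pi/2)).round(3))
                                ~~~~~~~~~~~~~^^^
  File "scipy/spatial/transform/_rotation.pyx", line 1143, in scipy.spatial.transform._rotation.Rotation.from_matrix
ValueError: Non-positive determinant (left-handed or null coordinate frame) in rotation matrix 0: [[ 0.58778525 -0.80901699  0.        ]
 [ 0.80901699  0.58778525  0.        ]
 [ 0.          0.         -1.        ]].
```

```bash
sed -i 's/T=np.array.*/s,c=np.sin(np.radians(yawy)),np.cos(np.radians(yawy));T=np.array([[-s,c,0],[c,s,0],[0,0,-1.]])/' g.py
python3 -m creep '[[[0.059,-0.235,0.057,0,0,0,1],[0.059,-0.235,0.057,0,0,0,1],[0.059,-0.235,0.057,0,0,0,1],[0.059,-0.235,0.057,0,0,0,1],[0.059,-0.235,0.057,0,0,0,1],[0,0,0,0,0,0,1],[0,0,0,0,0,0,1],[0,0,0,0,0,0,1]]]'
python3 g.py 581.3 115.2 210 144
python3 - <<'E'
from h import *
st=manip.sense();a=manip.snapshot("wrist");cv2.imwrite("pics/w1.png",a["color"]);C=cloud(a,st);np.save("w1.npy",C)
d=np.hypot(C[...,0]-581,C[...,1]-115)
for lo,hi in((140,156),(112,128)):
    p=C[(d<60)&(C[...,2]>lo)&(C[...,2]<hi)]
    print(len(p),p.mean(0) if len(p) else 0)
    if len(p)>5: print(cv2.minAreaRect(p[:,:2].astype(np.float32)),cv2.minEnclosingCircle(p[:,:2].astype(np.float32)),np.median(p[:,2]))
E
```

```text
time: 2.9
ee_pos: [580.7, 116.2, 210.6]
tcp_rot: [-0.453, 0.891, 0.0, -0.0]
force: [-0.2, 0.5, -1.5]
gripper_width: 85.1
gripper_force: 0.0
t 2.9 pos [580.7 116.2 210.6] shift frac [ 0.003 -0.007  0.004] yaw_y 143.93 zaxis [-5.e-04  6.e-04 -1.e+00]
turn frac [ 0.001  0.    -0.001]
j [-0.31  0.42  0.04  1.71 -0.02  1.01  2.24] F [-0.16  0.54 -1.45] T [0.067 0.015 0.011] w 85.1 gf 0.0
2394 [579.08396208 112.09996453 148.25862819]
((580.1564331054688, 113.51168060302734), (51.54242706298828, 21.91342544555664), 53.911808013916016) ((580.1289672851562, 113.73603057861328), 26.51749038696289) 148.53282996643915
2120 [578.3069586  111.01528108 119.49721588]
((579.4898071289062, 112.69294738769531), (52.98558044433594, 56.50264358520508), 52.72372817993164) ((580.7333984375, 113.84992980957031), 28.569684982299805) 119.56592982589575
```

View pics/w1.png

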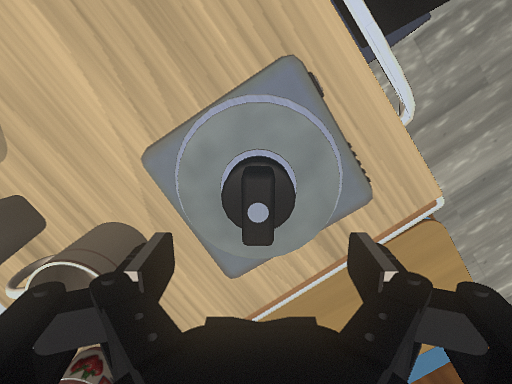

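The wrist view shows the bar upright at (258,205), centred between the fingers at (160,265) and (362,265) and aligned with them. Next I descend with the jaws narrowed.

```bash
python3 -m creep '[[[0.003,-0.007,0.07,0,0,0,0.1],[0.003,-0.003,0.07,0,0,0,0.1],[0,0,0.07,0,0,0,0.1],[0,0,0.07,0,0,0,0.1],[0,0,0.07,0,0,0,0.1],[0,0,0.04,0,0,0,0.1],[0,0,0.02,0,0,0,0.1],[0,0,0.01,0,0,0,0.1],[0,0,0,0,0,0,0.1],[0,0,0,0,0,0,0.1]]]' 20
python3 g.py 580.7 114.6 146 144
```

```text
time: 3.95
ee_pos: [582.2, 113.4, 148.0]
tcp_rot: [-0.453, 0.891, -0.0, 0.0]
force: [-0.2, -0.0, -1.0]
gripper_width: 46.9
gripper_force: 0.0
t 3.95 pos [582.2 113.4 148. ] shift frac [-0.     0.013  0.013] yaw_y 143.93 zaxis [ 7.e-04  3.e-04 -1.e+00]
turn frac [-0.     0.    -0.001]
j [-0.31  0.49  0.03  1.78 -0.02  0.88  2.25] F [-0.21 -0.01 -0.97] T [-0.011 -0.03  -0.   ] w 46.9 gf 0.0
```

```bash
python3 -m creep '[[[0,0.012,0.013,0,0,0,0.1],[0,0,0,0,0,0,0.1],[0,0,0,0,0,0,-0.3],[0,0,0,0,0,0,-0.5],[0,0,0,0,0,0,-1],[0,0,0,0,0,0,-1],[0,0,0,0,0,0,-1],[0,0,0,0,0,0,-1]]]' 25
python3 g.py 581 114.6 146 144
```

```text
time: 4.75
ee_pos: [580.6, 114.4, 145.8]
tcp_rot: [-0.453, 0.891, -0.0, 0.0]
force: [-0.5, 0.0, 3.5]
gripper_width: 21.6
gripper_force: 26.0
t 4.75 pos [580.6 114.4 145.8] shift frac [-0.002 -0.001 -0.001] yaw_y 143.93 zaxis [ 3.e-04  1.e-04 -1.e+00]
turn frac [-0.     0.    -0.001]
j [-0.31  0.49  0.03  1.78 -0.02  0.87  2.25] F [-0.47  0.01  3.55] T [-0.016  0.178  0.023] w 21.6 gf 26.0
```

```bash
python3 -m creep '[[[0,0,0,0,0,0.02,-1],[0,0,0,0,0,0.02,-1],[0,0,0,0,0,0.02,-1],[0,0,0,0,0,0.02,-1],[0,0,0,0,0,0.02,-1],[0,0,0,0,0,0,-1]]]' 
python3 g.py 581 114.6 146 135
```

```text
time: 5.35
ee_pos: [580.7, 114.5, 145.8]
tcp_rot: [-0.381, 0.924, -0.0, 0.0]
force: [0.8, 0.2, 5.7]
gripper_width: 21.6
gripper_force: 26.3
t 5.35 pos [580.7 114.5 145.8] shift frac [-0.002 -0.001 -0.001] yaw_y 134.84 zaxis [ 5.e-04  1.e-04 -1.e+00]
turn frac [-0.     0.    -0.002]
j [-0.34  0.49  0.07  1.79 -0.05  0.87  2.11] F [0.83 0.24 5.7 ] T [ 0.057 -0.01  -0.057] w 21.6 gf 26.3
```

```bash
python3 -m creep '[[[0,0,0,0,0,0.02,-1],[0,0,0,0,0,0.02,-1],[0,0,0,0,0,0.02,-1],[0,0,0,0,0,0,-1]]]'; python3 g.py 581 114.6 146 | tail -1
python3 -m creep '[[[0,0,0,0,0,0.02,-1],[0,0,0,0,0,0.02,-1],[0,0,0,0,0,0.02,-1],[0,0,0,0,0,0,-1]]]' >/dev/null;  python3 g.py 581 114.6 146
```

```text
time: 5.75
ee_pos: [580.7, 114.4, 145.8]
tcp_rot: [-0.337, 0.941, -0.0, 0.0]
force: [0.4, -0.7, 4.7]
gripper_width: 21.5
gripper_force: 26.3
j [-0.36  0.49  0.1   1.79 -0.06  0.87  2.03] F [ 0.45 -0.68  4.72] T [-0.043  0.    -0.065] w 21.5 gf 26.3
t 6.15 pos [580.8 114.3 145.8] shift frac [-0.002  0.001 -0.001] yaw_y 124.02 zaxis [ 5.e-04 -1.e-04 -1.e+00]
j [-0.37  0.49  0.12  1.79 -0.08  0.87  1.95] F [-0.14 -0.61  6.55] T [-0.168  0.003  0.033] w 21.6 gf 26.4
```

```bash
python3 -m creep '[[[0,0,0,0,0,0.02,-1],[0,0,0,0,0,0.02,-1],[0,0,0,0,0,0.02,-1],[0,0,0,0,0,0,-1]]]'>/dev/null; python3 g.py 581 114.6 146 | tail -1
python3 -m creep '[[[0,0,0,0,0,0.02,-1],[0,0,0,0,0,0.02,-1],[0,0,0,0,0,0,-1]]]' >/dev/null;  python3 g.py 581 114.6 146|tail -1
python3 -m creep '[[[0,0,0,0,0,0.02,-1],[0,0,0,0,0,0.02,-1],[0,0,0,0,0,0,-1]]]' >/dev/null;  python3 g.py 581 114.6 146
```

```text
j [-0.39  0.49  0.15  1.79 -0.09  0.87  1.87] F [-0.45 -0.83  9.22] T [-0.096  0.134  0.086] w 21.8 gf 26.8
j [-0.4   0.49  0.16  1.79 -0.1   0.87  1.82] F [-1.22 -0.93 10.59] T [-0.121  0.217  0.07 ] w 21.5 gf 27.0
t 7.15 pos [581.  114.4 146.5] shift frac [-0.     0.001  0.003] yaw_y 111.43 zaxis [ 1.4e-03  3.0e-04 -1.0e+00]
j [-0.41  0.49  0.18  1.79 -0.11  0.87  1.76] F [-0.83 -0.95 12.52] T [-0.134  0.304  0.158] w 21.6 gf 27.2
```

The rising upward force means the climb has begun. I'll relieve it by following upward.

```bash
python3 -m creep '[[[0,0,-0.004,0,0,0,-1],[0,0,-0.003,0,0,0,-1],[0,0,0,0,0,0,-1]]]' >/dev/null;  python3 g.py 581 114.6 146
python3 -m creep '[[[0,0,-0.001,0,0,0.02,-1],[0,0,-0.001,0,0,0.02,-1],[0,0,0,0,0,0,-1]]]' >/dev/null;  python3 g.py 581 114.6 146
```

```text
t 7.45 pos [580.9 114.5 146.8] shift frac [-0.001  0.     0.006] yaw_y 111.5 zaxis [ 8.e-04  2.e-04 -1.e+00]
j [-0.41  0.49  0.18  1.79 -0.11  0.87  1.76] F [ 0.77 -0.35  4.78] T [-0.039 -0.275  0.067] w 21.7 gf 26.2
t 7.75 pos [580.7 114.5 147.1] shift frac [-0.002 -0.     0.007] yaw_y 107.77 zaxis [ 3.e-04  2.e-04 -1.e+00]
j [-0.43  0.49  0.2   1.79 -0.12  0.87  1.71] F [0.03 0.9  5.71] T [ 0.057 -0.204  0.096] w 21.7 gf 26.4
```

```bash
for i in 1; do :; done; python3 -m creep '[[[0,0,-0.001,0,0,0.02,-1],[0,0,-0.001,0,0,0.02,-1],[0,0,0,0,0,0,-1]]]' >/dev/null;  python3 g.py 581 114.6 146
python3 -m creep '[[[0,0,-0.001,0,0,0.02,-1],[0,0,-0.001,0,0,0.02,-1],[0,0,0,0,0,0,-1]]]' >/dev/null;  python3 g.py 581 114.6 146
```

```text
t 8.05 pos [580.5 114.5 147.4] shift frac [-0.003 -0.     0.009] yaw_y 104.16 zaxis [ 1.e-04  1.e-04 -1.e+00]
j [-0.44  0.49  0.21  1.79 -0.13  0.87  1.66] F [ 0.67 -0.07  5.51] T [ 0.068 -0.089  0.012] w 21.7 gf 26.4
t 8.35 pos [580.4 114.4 147.4] shift frac [-0.004  0.001  0.01 ] yaw_y 100.62 zaxis [-3.e-04 -1.e-04 -1.e+00]
j [-0.45  0.49  0.23  1.79 -0.14  0.87  1.6 ] F [0.19 0.2  4.29] T [ 0.033 -0.159 -0.033] w 21.6 gf 26.2
```

```bash
python3 -m creep '[[[0,0,-0.001,0,0,0.02,-1],[0,0,0,0,0,0,-1]]]' >/dev/null;  python3 g.py 581 114.6 146
```

```text
t 8.55 pos [580.2 114.4 147.5] shift frac [-0.005  0.001  0.01 ] yaw_y 98.84 zaxis [-6.e-04 -1.e-04 -1.e+00]
j [-0.45  0.49  0.24  1.79 -0.15  0.87  1.58] F [0.14 0.42 2.65] T [ 0.034 -0.104 -0.006] w 21.6 gf 26.0
```

```bash
python3 -m creep '[[[0,0,0,0,0,0.02,-1],[0,0,0,0,0,0,-1]]]' >/dev/null;  python3 g.py 581 114.6 146
python3 -m creep '[[[0,0,0,0,0,0.02,-1],[0,0,0,0,0,0,-1]]]' >/dev/null;  python3 g.py 581 114.6 146
```

```text
t 8.75 pos [580.3 114.8 147.5] shift frac [-0.005 -0.002  0.01 ] yaw_y 97.06 zaxis [-5.e-04  3.e-04 -1.e+00]
j [-0.46  0.49  0.25  1.79 -0.15  0.87  1.55] F [0.14 1.31 1.98] T [ 0.413 -0.035  0.071] w 21.7 gf 25.8
t 8.95 pos [580.3 114.9 147.5] shift frac [-0.005 -0.002  0.01 ] yaw_y 95.28 zaxis [-5.e-04  3.e-04 -1.e+00]
j [-0.47  0.49  0.26  1.8  -0.16  0.87  1.52] F [-0.42  2.12  0.37] T [0.623 0.001 0.18 ] w 21.7 gf 25.8
```

```bash
python3 -m creep '[[[0,0,0,0,0,0.02,-1],[0,0,0,0,0,0,-1]]]' >/dev/null;  python3 g.py 581 114.6 146
```

```text
t 9.15 pos [580.3 114.9 147.5] shift frac [-0.005 -0.002  0.01 ] yaw_y 93.48 zaxis [-5.e-04  3.e-04 -1.e+00]
j [-0.47  0.49  0.26  1.8  -0.16  0.88  1.5 ] F [-0.44  3.07 -0.35] T [0.763 0.072 0.367] w 21.8 gf 25.8
```

The torque rises about 0.1 N m per degree, so this is the stop. I'll back off most of it.

```bash
python3 -m creep '[[[0,0,0,0,0,-0.027,-1],[0,0,0,0,0,0,-1],[0,0,0,0,0,0,-1]]]' >/dev/null;  python3 g.py 581 114.6 146
```

```text
t 9.45 pos [580.3 114.7 147.6] shift frac [-0.005 -0.001  0.011] yaw_y 95.91 zaxis [-4.e-04  4.e-04 -1.e+00]
j [-0.46  0.49  0.25  1.79 -0.15  0.87  1.53] F [ 0.16  3.74 -0.1 ] T [1.045 0.098 0.182] w 21.4 gf 25.6
```

```bash
python3 -m creep '[[[0,0.004,0,0,0,-0.01,-1],[0,0,0,0,0,0,-1],[0,0,0,0,0,0,-1]]]' >/dev/null;  python3 g.py 581 114.6 146
python3 -m creep '[[[0,0,-0.005,0,0,0,-1],[0,0,-0.005,0,0,0,-1],[0,0,0,0,0,0,-1],[0,0,0,0,0,0,-1]]]' 30 >/dev/null;  python3 g.py 581 114.6 146
```

```text
t 9.75 pos [580.3 114.8 147.6] shift frac [-0.004 -0.002  0.011] yaw_y 96.83 zaxis [-4.e-04 -2.e-04 -1.e+00]
j [-0.46  0.49  0.25  1.79 -0.15  0.87  1.55] F [-0.28  1.91  0.05] T [0.56  0.125 0.008] w 21.7 gf 25.5
t 10.15 pos [580.3 114.8 149.2] shift frac [-0.004 -0.002  0.021] yaw_y 96.86 zaxis [-3.e-04 -2.e-04 -1.e+00]
j [-0.46  0.49  0.25  1.79 -0.15  0.88  1.55] F [-0.92  1.68 -1.99] T [0.406 0.217 0.044] w 21.0 gf 30.3
```

```bash
python3 -m creep '[[[0,0,-0.007,0,0,0,-1],[0,0,0,0,0,0,-1],[0,0,0,0,0,0,-1]]]' >/dev/null;  python3 g.py 581 114.6 146
```

```text
t 10.45 pos [580.4 114.9 150.3] shift frac [-0.004 -0.002  0.029] yaw_y 96.86 zaxis [ 0.e+00 -1.e-04 -1.e+00]
j [-0.46  0.49  0.25  1.79 -0.15  0.88  1.55] F [-0.74  0.71 -1.53] T [0.296 0.254 0.057] w 21.9 gf 30.3
```

```bash
python3 -m creep '[[[0,0,-0.005,0,0,0,-1],[0,0,0,0,0,0,-1],[0,0,0,0,0,0,-1]]]' >/dev/null;  python3 g.py 581 114.6 146
```

```text
t 10.75 pos [580.5 114.9 151.1] shift frac [-0.003 -0.002  0.034] yaw_y 96.86 zaxis [ 2.e-04 -1.e-04 -1.e+00]
j [-0.46  0.49  0.25  1.79 -0.15  0.88  1.55] F [-1.03  1.27 -1.02] T [0.189 0.09  0.099] w 21.7 gf 30.3
```

Only the knob's weight is felt and it is past the catch height, so it is free. Lifting on.

```bash
python3 -m creep '[[[0,0,-0.02,0,0,0,-1],[0,0,-0.02,0,0,0,-1],[0,0,-0.02,0,0,0,-1],[0,0,0,0,0,0,-1]]]' >/dev/null;  python3 g.py 581 114.6 146
python3 -m creep '[[[0,0,-0.04,0,0,0,-1],[0,0,-0.06,0,0,0,-1],[0,0,-0.08,0,0,0,-1],[0,0,-0.08,0,0,0,-1],[0,0,-0.08,0,0,0,-1],[0,0,-0.03,0,0,0,-1],[0,0,0,0,0,0,-1]]]' 40 >/dev/null;  python3 g.py 543 -203 215 97
python3 - <<'E'
from h import *
a=manip.snapshot("scene");cv2.imwrite("pics/s2.png",a["color"][150:384,120:420])
E
```

```text
t 11.15 pos [580.9 114.8 160.7] shift frac [-0.    -0.002  0.098] yaw_y 96.85 zaxis [ 1.2e-03  2.0e-04 -1.0e+00]
j [-0.46  0.48  0.25  1.78 -0.15  0.9   1.54] F [ 0.61  0.04 -1.16] T [ 0.017  0.04  -0.033] w 21.3 gf 30.3
t 11.85 pos [580.9 115.1 216.6] shift frac [ 0.504 -2.075  0.009] yaw_y 96.87 zaxis [ 1.7e-03  6.0e-04 -1.0e+00]
turn frac [ 0.     0.001 -0.001]
j [-0.48  0.42  0.27  1.72 -0.13  1.02  1.53] F [ 0.47 -0.07 -1.27] T [-0.01  -0.003 -0.002] w 21.3 gf 42.8
```

View pics/s2.png

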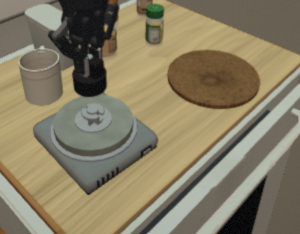

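The knob hangs upright in the gripper at crop (88,80), clear of the spindle at (95,113). Moving to the trivet.

```bash
python3 -m creep '[[[0.03,-0.12,0,0,0,0,-1],[0.05,-0.22,0,0,0,0,-1],[0.055,-0.22,0,0,0,0,-1],[0.055,-0.22,0,0,0,0,-1],[0.055,-0.22,0,0,0,0,-1],[0.055,-0.22,0,0,0,0,-1],[0.055,-0.22,0,0,0,0,-1],[0.055,-0.22,0,0,0,0,-1],[0.05,-0.22,0,0,0,0,-1],[0.035,-0.14,0,0,0,0,-1]]]' >/dev/null
python3 -m creep '[[[0.005,-0.05,0,0,0,0,-1],[0,0,0,0,0,0,-1],[0,0,0,0,0,0,-1]]]' >/dev/null;python3 g.py 543 -203 103 97
python3 - <<'E'
from h import *
a=manip.snapshot("scene");cv2.imwrite("pics/s3.png",a["color"][130:330,230:470])
C=cloud(a);d=np.hypot(C[...,0]-543,C[...,1]+203)
p=C[(d<45)&(C[...,2]>60)&(C[...,2]<230)];print(np.percentile(p[:,2],[0,1,3,10]))
E
```

```text
t 13.2 pos [ 543.1 -201.   215.1] shift frac [ 0.002 -0.014  0.747] yaw_y 96.92 zaxis [-6.e-04  1.e-03 -1.e+00]
turn frac [ 0.001 -0.    -0.001]
j [ 0.01  0.4   0.34  1.76 -0.16  1.01  2.11] F [-0.01  0.91 -1.17] T [-0.018 -0.024  0.021] w 21.3 gf 42.8
[161.00384222 161.53073151 163.52638675 168.55211535]
```

View pics/s3.png

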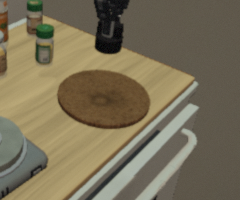

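The knob hangs upright over the trivet (crop (108,40), trivet centre (103,98)). Its lowest point is at about z 160, so contact should come at a TCP height near 92.

```bash
python3 -m creep '[[[0,-0.014,0.06,0,0,0,-1],[0,0,0.12,0,0,0,-1],[0,0,0.14,0,0,0,-1],[0,0,0.14,0,0,0,-1],[0,0,0.12,0,0,0,-1],[0,0,0.08,0,0,0,-1],[0,0,0.06,0,0,0,-1],[0,0,0.03,0,0,0,-1],[0,0,0,0,0,0,-1],[0,0,0,0,0,0,-1]]]' >/dev/null;python3 g.py 543 -203 92 97
python3 -m creep '[[[0,0,0.01,0,0,0,-1],[0,0,0.01,0,0,0,-1],[0,0,0.01,0,0,0,-1],[0,0,0,0,0,0,-1]]]' >/dev/null;python3 g.py 543 -203 92 97
```

```text
t 14.25 pos [ 543.7 -204.4  103.5] shift frac [0.004 0.01  0.077] yaw_y 96.86 zaxis [ 9.e-04 -2.e-04 -1.e+00]
turn frac [-0.     0.001 -0.002]
j [ 0.06  0.54  0.3   1.86 -0.22  0.77  2.16] F [ 0.21 -0.25 -3.04] T [ 0.014  0.012 -0.022] w 21.3 gf 42.8
t 14.65 pos [ 543.3 -204.2   98.4] shift frac [0.001 0.008 0.043] yaw_y 96.87 zaxis [-1.e-04  1.e-04 -1.e+00]
turn frac [ 0.    -0.    -0.001]
j [ 0.06  0.54  0.3   1.87 -0.22  0.76  2.17] F [ 0.03  0.76 -0.03] T [0.028 0.015 0.017] w 21.0 gf 42.8
```

```bash
python3 -m creep '[[[0,0,0.01,0,0,0,-1],[0,0,0.01,0,0,0,-1],[0,0,0,0,0,0,-1]]]' >/dev/null;python3 g.py 543 -203 92
python3 -m creep '[[[0,0,0.01,0,0,0,-1],[0,0,0,0,0,0,-1]]]' >/dev/null;python3 g.py 543 -203 92
python3 -m creep '[[[0,0,0.007,0,0,0,-1],[0,0,0,0,0,0,-1]]]' >/dev/null;python3 g.py 543 -203 92
```

```text
t 14.95 pos [ 543.2 -204.2   95.3] shift frac [0.    0.008 0.022] yaw_y 96.86 zaxis [-3.e-04  1.e-04 -1.e+00]
j [ 0.06  0.55  0.3   1.87 -0.22  0.76  2.17] F [ 0.53  0.16 -1.8 ] T [ 0.019  0.018 -0.031] w 21.5 gf 42.8
t 15.15 pos [ 543.3 -204.3   93.8] shift frac [0.001 0.009 0.012] yaw_y 96.87 zaxis [-2.e-04  1.e-04 -1.e+00]
j [ 0.06  0.55  0.3   1.87 -0.22  0.75  2.17] F [ 0.14  0.93 -0.87] T [-0.021 -0.069 -0.015] w 21.4 gf 42.8
t 15.35 pos [ 543.4 -204.3   92.9] shift frac [0.001 0.009 0.006] yaw_y 96.87 zaxis [ 1.e-04  0.e+00 -1.e+00]
j [ 0.06  0.55  0.29  1.87 -0.23  0.75  2.17] F [-1.08  0.37 -1.51] T [-0.037  0.01  -0.   ] w 21.3 gf 42.9
```

```bash
python3 -m creep '[[[0,0,0.007,0,0,0,-1],[0,0,0,0,0,0,-1]]]' >/dev/null;python3 g.py 543 -203 92|grep -o "pos.*shift\|F .*"
python3 -m creep '[[[0,0,0.005,0,0,0,-1],[0,0,0,0,0,0,-1]]]' >/dev/null;python3 g.py 543 -203 92|grep -o "pos.*shift\|F .*"
```

```text
pos [ 543.4 -204.3   92.8] shift
F [-3.38  1.2  10.25] T [ 0.293  0.767 -0.018] w 21.3 gf 44.4
pos [ 543.4 -204.3   92.8] shift
F [-7.09  2.28 19.39] T [0.59  1.472 0.013] w 21.5 gf 45.6
```

Contact. I'll unload and open.

```bash
python3 -m creep '[[[0,0,-0.009,0,0,0,-1],[0,0,0,0,0,0,-1],[0,0,0,0,0,0,-0.4],[0,0,0,0,0,0,-0.2],[0,0,0,0,0,0,0],[0,0,0,0,0,0,0.1],[0,0,0,0,0,0,0.1],[0,0,0,0,0,0,0.1]]]';python3 g.py 543 -203 92
```

```text
time: 16.55
ee_pos: [543.3, -204.3, 92.4]
tcp_rot: [-0.06, 0.998, 0.0, -0.0]
force: [-0.5, -0.5, -0.1]
gripper_width: 46.6
gripper_force: 0.0
t 16.55 pos [ 543.3 -204.3   92.4] shift frac [0.001 0.009 0.003] yaw_y 96.86 zaxis [-1.e-04  1.e-04 -1.e+00]
j [ 0.06  0.55  0.29  1.87 -0.23  0.75  2.17] F [-0.5  -0.55 -0.07] T [-0.013 -0.038 -0.019] w 46.6 gf 0.0
```

```bash
python3 -m creep '[[[0,0,-0.05,0,0,0,0.1],[0,0,-0.1,0,0,0,0.1],[0,0,-0.2,0,0,0,0.1],[0,0,-0.25,0,0,0,0.1],[0,0,-0.25,0,0,0,0.1],[0,0,-0.1,0,0,0,0.1],[0,0,0,0,0,0,0.1],[0,0,0,0,0,0,0.1]]]'
python3 - <<'E'
from h import *
a=manip.snapshot("scene");cv2.imwrite("pics/s4.png",a["color"][130:330,230:470])
C=cloud(a);d=np.hypot(C[...,0]-543,C[...,1]+203)
p=C[(d<60)&(C[...,2]>85)&(C[...,2]<110)];print(len(p),np.percentile(p[:,2],[50,99]),cv2.minAreaRect(p[:,:2].astype(np.float32)))
m=(d<140)&(abs(C[...,2]-36)<6);print(cv2.minEnclosingCircle(C[m][:,:2].astype(np.float32)))
E
```

```text
time: 17.35
ee_pos: [543.2, -204.2, 235.2]
tcp_rot: [-0.06, 0.998, 0.0, 0.0]
force: [0.2, -0.6, 0.1]
gripper_width: 46.7
gripper_force: 0.0
243 [ 96.7914664  100.91321623] ((543.554443359375, -203.04759216308594), (51.687530517578125, 23.200876235961914), 8.338418006896973)
((541.8878173828125, -203.5034942626953), 105.50232696533203)
```

View pics/s4.png

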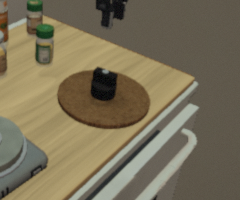

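The knob stands upright in the middle of the trivet, at crop (103,85). It is released and the gripper is well clear. Handing in.

```bash
python3 -c "
from station import manip
print(manip.sign_off())"
```

```text
the job is handed in; nothing more can be done
None
```

The knob was unscrewed clockwise to its stop, lifted off the spindle and set upright within about 2 mm of the trivet's centre; the job was handed in at about 17.4 s, and the sign-off returned no verdict.

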